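# Close the board tray and push the case into the row

## Robot

A 6-joint arm with a two-finger parallel gripper is mounted at the origin on the work surface. World frame = base frame: x ahead of the robot, y to its left, z up, the work surface at z = 0. Lengths are in m, angles in rad, forces in N, time in s.
With the tool pointing down it reaches from about 0.375 to 0.975 m from the base axis. Payload 3.8 kg.
Tool frame: the origin (TCP) lies midway between the tips of the shut fingers; the grasp point (between the pads) lies 19 mm behind it; z points along the fingers, y is the direction in which the jaws open and shut (so a half turn about z gives the same grasp; the last joint's range is limited). The gripper opens to 85 mm and grips with 20 to 120 N. Pads are 22 mm wide; open, the fingers measure 114 mm over their backs; the gripper's body (76 mm by 85 mm) begins 54 mm behind the grasp point. The pads swing forward as they close: fully open they stand 13 mm farther back than shut.
Start: joints at [-1.208, 0.264, 1.604, -0, 1.274, -0.037], TCP at [0.263, -0.622, 0.231] pointing down, gripper open.
Joint ranges: [-2.63, 2.63], [-0.94, 2.18], [0.31, 2.57], [-1.31, 4.45], [0, 2.66], [-2.55, 2.55]. Speed limits (rad/s): [2.57, 2.57, 3.14, 3.14, 3.14, 3.14].

## Interface

Orientations are given as a rotation vector (axis times angle).
In Python, from workcell import bot gives the robot as it stands.
- The arm moves only by the tool drive_tool, never from a script. Its argument "steps" is a list of rows, each a list of 2 entries, a list of its own where there are three numbers: the shift along the tool's x, y, z in mm, then the turn about the tool's z in degrees. In form: [[[dx, dy, dz], twist], ...]. A call has 1 to 8 rows; each row shifts and turns the commanded pose from where the row before left it, along the tool's axes as they then stand; what a row does not reach is not made up. A row lasts 1/12 s, in which the tool goes at most 41.7 mm and 7.16 degrees, less where a joint would pass 70% of its speed; a pose out of reach is approached as far as the arm can. A call is refused whole if a number of a shift passes 41.7 or a number of a turn 7.16, either way. A call with a gripper value outside its range is refused whole. "jaw" is the opening, from 0 (shut) to 1 (fully open), set as the call begins (left out, the last holds). The fingers move at their own pace and stop on an object; "force" is the grip in N (left out, the last holds). Time passes only in rows, so rows that do not move let the fingers close. It gives the time, the measured TCP pose, the force and the opening at its end, in the units of the state.
- bot.read_state(): the state, without advancing time (a new reading comes with each control period).
- bot.read_camera(name): name is "scene" or "side" or "wrist"; returns the picture (400x640x3 uint8, red, green, blue); there is no depth.
- bot.camera_info(name): a dict with "fx", "fy", "cx", "cy" (pixels), "position" and "attitude" of the camera in the world. Camera axes: x right, y down, z forward; pixel columns grow to the right and rows downward; lengths in m; the calibration is good to about 2 mm. A picture is of the moment at which its call begins: read the wrist's pose just before it. camera_info takes no time and is no camera call; for the wrist camera it gives the pose at the moment of the call.
- bot.finish_job(): hands the job in, once; it reports no verdict.
The state is a dict: "time": time; "q": joint angles; "joint_vel": joint speeds; "joint_torque": joint torques, N m; "tool_pos": TCP position; "tcp_rot": TCP orientation; "wrist_force": force on the tool from outside, world axes, zero at the start; "torque": the same for the moment, N m; "width": opening from 0.0 (shut) to 1.0 (fully open).
Only numpy, scipy, OpenCV 4.12 (cv2) and the standard library are available. Lean on these libraries where they do the work, as an engineer would, in place of code of your own. Each camera call takes 0.05 s, during which the arm holds its last target.

## Task

One instrument case still stands in front of the row with its board tray sticking out. Push it along the bench into the gap between the two finished cases until its back is flat against the aluminium rail, and push its front panel fully home so that it closes flush and lies in line with the others. Only push with the fingers, never lift or tip the case, and leave the finished cases and everything else where they are.

Things in the scene. Friction and masses are not known exactly. Their poses are not given: they have to be found in the camera images.
- rail: fixed aluminium angle rail, 640 mm long, 30 mm high, screwed to the bench as a back stop; its origin is at table level on its front face (the face towards the robot, plane x = 0 of its frame); its x axis points away from the robot, square to the face, its y axis runs along the face; the rail reaches from y = -260 to +380 mm
- open_case: the half-open case, loose in front of the row: form and size as the finished ones, but its front panel stands out with the board tray. Shell 80 mm deep (x -40 to +40), back face at x = +43; with the tray home the front panel's outer face is at x = -43. Origin at the centre of its underside; x axis points to its back. 0.4 to 0.6 kg with the tray; slides at about 2 to 5 N
- open_case_back (a point): centre of the half-open case's back face, 21.5 mm above the table
- tray (a joint): how far the board tray stands out of the half-open case, in m: 0 = fully home, panel flush on the shell, 0.045 = its limit. It slides stiffly (about 4 N) along the case's x axis, with no spring or latch, and stays where it is left
- tray_panel (a point): centre of the outer face of the half-open case's front panel (100 mm wide, 40 mm high, flat, from 3 to 43 mm above the table); moves with the tray
- finished_a: finished closed case, grey aluminium with black end panels, standing against the rail: 100 mm wide (y), 86 mm deep (x) over its two black end panels, 43 mm high; origin at the centre of its underside, x axis from front to back, loose, about 0.5 kg; on the left (+y) of the gap in the row
- finished_b: finished closed case, grey aluminium with black end panels, standing against the rail: 100 mm wide (y), 86 mm deep (x) over its two black end panels, 43 mm high; origin at the centre of its underside, x axis from front to back, loose, about 0.5 kg; on the right (-y) of the gap in the row. The gap between a and b is 140 to 152 mm wide, its middle is half-way between their origins
- finished_c: finished closed case, grey aluminium with black end panels, standing against the rail: 100 mm wide (y), 86 mm deep (x) over its two black end panels, 43 mm high; origin at the centre of its underside, x axis from front to back, loose, about 0.5 kg; beyond finished_a, on its left
- kit_box: brown cardboard box 75 x 110 x 32 mm, bystander, origin at the centre of its underside
- adapter: black plug-in power adapter 72 x 42 mm, 56 mm high with its two pins up, bystander, origin at the centre of its underside
- clear_case: clear plastic case with a board in it, 95 x 66 x 33 mm, bystander, origin at the centre of its underside
- screw_dish: round steel dish, 72 mm across, 24 mm high, bystander, origin at the centre of its underside
- screwdriver: screwdriver lying on the bench, about 200 mm long, bystander
Mind the look-alikes: they are no part of the job. What is shaped like the open_case but red is not meant. What is shaped like the finished_a but purple is not meant.

How it is judged:
At the end, for the whole second after the job is handed in: The tray is home to within 2.5 mm, the case's back lies within 4 mm of the rail's face and within 0.05 rad (3 degrees) of square to it, and the case stands on the bench, at rest, in the gap between finished_a and finished_b (value of joint tray below 0.0025 m and x of open_case_back in the frame of rail between -0.004 and 0.003 m and angle between the x axis of open_case and the x axis of rail, either way round below 0.05 rad and horizontal distance between open_case and finished_a below 0.16 m and horizontal distance between open_case and finished_b below 0.16 m and angle between open_case's own z axis and vertical below 0.03 rad and height (world z) of open_case below 0.003 m and linear speed of open_case below 0.01 m/s); the robot touches nothing.
It fails at once if the case is lifted off the bench (more than 8 mm) (height (world z) of open_case above 0.008 m).
It fails at once if the case is tipped (more than 0.15 rad) (angle between open_case's own z axis and vertical above 0.15 rad).
It fails at once if a finished case is pushed aside (more than 8 mm) (distance of any of finished_a, finished_b, finished_c from where it was at the start of the episode above 0.008 m).
It fails at once if a bystander on the bench is moved (more than 8 mm) (distance of any of kit_box, adapter, clear_case, screw_dish, screwdriver from where it was at the start of the episode above 0.008 m).
It also fails if it takes over 54 s, if anything falls off the work surface, if the arm or the gripper's body presses on something with over 40 N, if the wrist force passes 120 N, or if a joint passes its speed limit or range.

## Working session

There is one attempt and no reset: what is moved stays moved. The work goes in short steps, Python scripts to look and compute and a tool call to move; the robot and the scene stay as the last step left them, time stands still between calls to the robot, and variables do not carry over. Pictures are saved under pics/ and viewed, and the job is handed in when it is done.

Besides the shell and the picture viewer there is one more tool, called after "Emit:" as name([rows], argument=value, ...), one row to a line, values as JSON. drive_tool: Moves the arm, as the interface text tells. Its arguments: {"type":"object","properties":{"steps":{"type":"array","items":{"type":"array"}},"jaw":{"type":"number"},"force":{"type":"number"}},"required":["steps"]}

```bash
mkdir -p pics; cat > h.py <<'E'
import numpy as np, cv2
from workcell import bot
from scipy.spatial.transform import Rotation as R
def snap(n,f):
    i=bot.camera_info(n); im=bot.read_camera(n); cv2.imwrite(f'pics/{f}.png',im[:,:,::-1]); return im,i
def rot(a):
    a=np.array(a,float)
    if a.shape==(3,3): return a
    return R.from_rotvec(a).as_matrix() if a.size==3 else R.from_quat(a).as_matrix()
def ray(i,u,v,z):
    d=rot(i['attitude'])@np.array([(u-i['cx'])/i['fx'],(v-i['cy'])/i['fy'],1]); p=np.array(i['position'])
    return p+d*(z-p[2])/d[2]
def proj(i,P):
    c=rot(i['attitude']).T@(np.array(P)-np.array(i['position'])); return np.array([i['fx']*c[0]/c[2]+i['cx'],i['fy']*c[1]/c[2]+i['cy']])
E
python3 - <<'E'
from h import *
for n in('scene','side','wrist'):
    im,i=snap(n,n+'0'); print(n,i)
print(bot.read_state())
E
```

```text
scene {'fx': 501.1781323645398, 'fy': 501.1781323645398, 'cx': 318.2799122326158, 'cy': 196.95175004889788, 'position': array([ 1.47386976, -0.50928941,  1.1227949 ]), 'attitude': array([-2.08218207, -1.13006168,  0.51471523])}
side {'fx': 430.4926382198711, 'fy': 430.4926382198711, 'cx': 311.2890967072674, 'cy': 195.08748486269127, 'position': array([-0.10380245,  0.71074669,  1.07394331]), 'attitude': array([-0.99780443,  2.5444969 , -0.92079294])}
wrist {'fx': 329.5887238521828, 'fy': 329.5887238521828, 'cx': 322.97974277776655, 'cy': 199.29911156406644, 'position': array([ 0.33715003, -0.58890779,  0.3721859 ]), 'attitude': array([ 2.38538347, -1.58204581, -0.25909241])}
{'time': 0.15, 'q': array([-1.20789859e+00,  2.64561906e-01,  1.60508790e+00,  3.57829652e-05,
        1.27371404e+00, -3.69299139e-02]), 'joint_vel': array([ 7.73663212e-05, -3.98153072e-03, -3.53502636e-03,  1.19416264e-03,
       -5.02125699e-04, -7.09617445e-04]), 'joint_torque': array([ 1.73595695e-04, -5.15903807e+01, -3.67959416e+01, -3.50619655e-05,
        8.07856384e-03,  2.30841113e-05]), 'tool_pos': array([ 0.26253354, -0.62121934,  0.2302454 ]), 'tcp_rot': array([-3.07730864e+00, -6.23508438e-01,  3.98203736e-04]), 'wrist_force': array([-0.09698681, -0.09222285,  0.03412383]), 'torque': array([0.01167973, 0.00390742, 0.0485964 ]), 'width': 0.9990202291282091}
```

View pics/scene0.png

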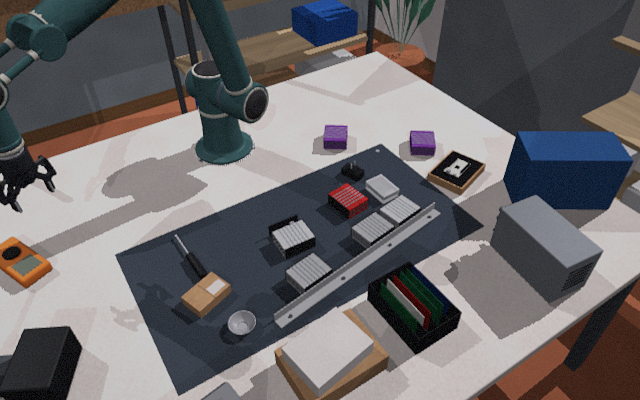

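View pics/side0.png

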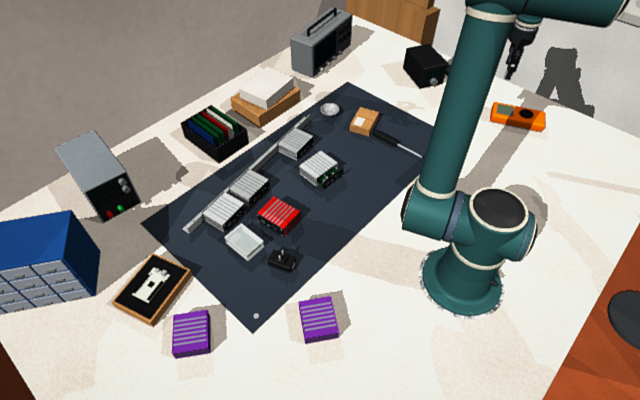

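```bash
python3 - <<'E'
import cv2,numpy as np
a=cv2.imread('pics/scene0.png')[160:340,220:460]; cv2.imwrite('pics/sc.png',cv2.resize(a,(800,600),interpolation=cv2.INTER_CUBIC))
a=cv2.imread('pics/side0.png')[90:270,170:410]; cv2.imwrite('pics/sd.png',cv2.resize(a,(800,600),interpolation=cv2.INTER_CUBIC))
E
```

```text
(no output)
```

View pics/sc.png

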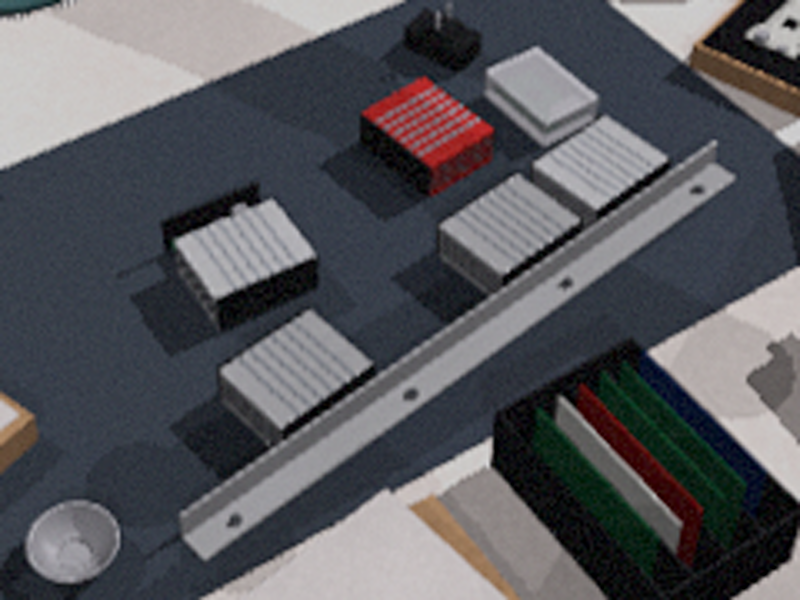

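View pics/sd.png

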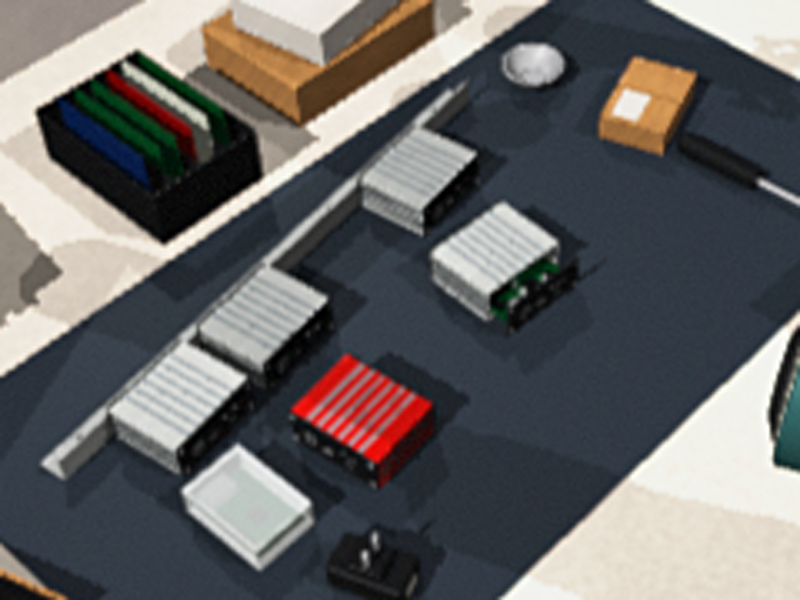

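The open case is the grey one with the black panel standing out: scene (293,236), side (320,167). The red one at scene (348,199) is the look-alike, and the other grey ones stand against the rail. Next I measure them.

```bash
cat > m.py <<'E'
from h import *
def tops(im,i,thr,box,z=0.043):
    g=cv2.cvtColor(im,cv2.COLOR_RGB2HSV); m=((g[:,:,2]>thr)&(g[:,:,1]<50)).astype(np.uint8)
    x0,y0,x1,y1=box; mm=np.zeros_like(m); mm[y0:y1,x0:x1]=m[y0:y1,x0:x1]
    mm=cv2.morphologyEx(mm,cv2.MORPH_CLOSE,np.ones((3,3),np.uint8))
    mm=cv2.morphologyEx(mm,cv2.MORPH_OPEN,np.ones((3,3),np.uint8))
    n,l,s,c=cv2.connectedComponentsWithStats(mm)
    for k in range(1,n):
        if s[k,4]<250: continue
        cs,_=cv2.findContours((l==k).astype(np.uint8),cv2.RETR_EXTERNAL,cv2.CHAIN_APPROX_NONE)
        P=np.array([ray(i,u,v,z)[:2] for u,v in cs[0][:,0]],np.float32)
        r=cv2.minAreaRect(P*1000); print(c[k].round(),s[k,4],'ctr',np.round(r[0],1),'size',np.round(r[1],1),'ang',round(r[2],1))
E
python3 - <<'E'
from m import *
for n,box in(('scene',(255,165,430,300)),('side',(195,120,320,240))):
    im=cv2.imread(f'pics/{n}0.png')[:,:,::-1]; i=bot.camera_info(n)
    for t in(120,150,170): print(n,t); tops(im,i,t,box)
E
```

```text
scene 120
[279. 175.] 1169 ctr [340.9  79.2] size [234.2 148.9] ang 56.4
[391. 198.] 1206 ctr [593.4 301.6] size [110.3 211.6] ang 89.5
[372. 227.] 633 ctr [671.9 181.5] size [ 80.6 100.1] ang 7.8
[370. 258.] 1236 ctr [763.8 120.3] size [ 28.5 481.5] ang 8.1
[293. 234.] 693 ctr [562.6 -33.1] size [101.9  88.6] ang 87.6
[308. 270.] 807 ctr [707.1 -66.6] size [ 79.7 100. ] ang 8.5
scene 150
[279. 175.] 1154 ctr [340.9  79.2] size [234.2 148.9] ang 56.4
[382. 185.] 379 ctr [537.4 322.8] size [95.  65.3] ang 1.0
[400. 208.] 542 ctr [653.9 300.8] size [77.2 99.3] ang 8.5
[372. 227.] 559 ctr [671.  181.6] size [76.8 95.7] ang 9.2
[409. 230.] 293 ctr [743.6 263.6] size [ 22.9 164.8] ang 8.1
[293. 234.] 647 ctr [564.6 -32.8] size [100.   82.2] ang 87.2
[366. 261.] 383 ctr [768.4  88.3] size [ 23.2 173.4] ang 8.0
[308. 270.] 720 ctr [706.5 -66.9] size [76.3 95.2] ang 8.2
scene 170
[279. 175.] 1118 ctr [339.9  77.8] size [230.8 148.9] ang 56.4
[400. 208.] 481 ctr [654.4 301.1] size [74.1 94.3] ang 8.9
[293. 234.] 588 ctr [566.2 -33.4] size [97.5 75.2] ang 87.1
side 120
[232. 150.] 1248 ctr [86
[... 331 characters left out ...]
[417.8 141.7] ang 89.8
[295. 140.] 436 ctr [705.3 -62.7] size [ 78.4 102.9] ang 8.1
[312. 166.] 313 ctr [584.8  -8.3] size [ 63.1 110.5] ang 42.3
[248. 184.] 585 ctr [674.9 180.7] size [ 85.3 113.1] ang 8.7
[222. 208.] 710 ctr [658.6 302.3] size [ 84.8 114.3] ang 8.8
[241. 234.] 341 ctr [543.6 321. ] size [99.5 53.4] ang 42.7
side 170
[229. 153.] 1023 ctr [861.5  90.8] size [417.8 137.4] ang 90.0
[295. 140.] 405 ctr [706.  -61.9] size [73.5 98.6] ang 8.7
[312. 166.] 297 ctr [582.   -7.6] size [ 59.9 105.7] ang 42.3
[248. 184.] 530 ctr [671.3 185.7] size [74.3 99.4] ang 7.9
[223. 208.] 663 ctr [657.  301.3] size [ 81.3 106.7] ang 8.8
[241. 234.] 333 ctr [544.7 322. ] size [96.7 53.4] ang 42.7
```

```bash
python3 - <<'E'
from m import *
i=bot.camera_info('side'); im=cv2.imread('pics/side0.png')[:,:,::-1]
for t in (150,170,190): tops(im,i,t,(298,148,350,188))
s=bot.camera_info('scene')
f=lambda u,v:(220+u*.3,160+v*.3)
print('panel top corners',[ray(s,*f(*p),.043)[:2].round(3) for p in((163,222),(258,183))])
print('case top corners',[ray(s,*f(*p),.043)[:2].round(3) for p in((174,246),(273,200),(317,258),(218,292))])
g=lambda u,v:(170+u*.3,90+v*.3)
print('side: case top',[ray(i,*g(*p),.043)[:2].round(3) for p in((430,253),(503,202),(560,243),(490,295))])
print('panel top side',[ray(i,*g(*p),.043)[:2].round(3) for p in((510,315),(578,260))])
print('kit',[ray(s,*p,.032)[:2].round(3) for p in((182,297),(205,272),(231,285),(205,312))], 'driver',[ray(s,*p,.01)[:2].round(3) for p in((175,236),(205,275))])
E
```

```text
[318. 164.] 539 ctr [567.2 -29.6] size [104.   79.8] ang 87.6
[318. 164.] 514 ctr [567.8 -30. ] size [102.4  79.1] ang 88.0
[318. 164.] 480 ctr [567.7 -29.6] size [99.4 75.8] ang 86.8
panel top corners [array([ 0.501, -0.078]), array([0.505, 0.019])]
case top corners [array([ 0.532, -0.085]), array([0.532, 0.019]), array([0.615, 0.014]), array([ 0.601, -0.079])]
side: case top [array([0.607, 0.019]), array([ 0.602, -0.083]), array([ 0.52 , -0.079]), array([0.525, 0.02 ])]
panel top side [array([0.493, 0.027]), array([ 0.492, -0.073])]
kit [array([ 0.593, -0.392]), array([ 0.548, -0.307]), array([ 0.629, -0.266]), array([ 0.671, -0.36 ])] driver [array([ 0.348, -0.324]), array([ 0.539, -0.307])]
```

Emit:
drive_tool([
  [[0, 0, 0], -7.1],
  [[0, 0, 0], -7.1],
  [[0, 0, 0], -7.1],
  [[0, 0, 0], -7.1],
  [[0, 0, 0], -7.1],
  [[0, 0, 0], -7.1],
  [[0, 0, 0], -7.1],
  [[0, 0, 0], -7.1],
], jaw=0.45)

```text
time: 0.82
tool_pos: [0.2626, -0.6215, 0.2307]
tcp_rot: [-2.405, -2.02, -0.0]
wrist_force: [-0.3, 0.0, -0.1]
width: 0.448
```

Emit:
drive_tool([
  [[0, 0, 0], -7],
  [[0, 0, 0], 0],
])

```text
time: 0.98
tool_pos: [0.2626, -0.6215, 0.2307]
tcp_rot: [-2.28, -2.16, -0.001]
wrist_force: [-0.6, -0.0, -0.7]
width: 0.456
```

```bash
cat > to.py <<'E'
import sys
from h import *
s=bot.read_state(); M=rot(s['tcp_rot']); p=s['tool_pos']
print('t',round(s['time'],2),'p',p.round(4),'yaw_y',np.degrees(np.arctan2(M[1,1],M[0,1])).round(2),'F',s['wrist_force'].round(1),'w',round(s['width'],2),'q6',s['q'][5].round(2))
if len(sys.argv)>3: print('shift mm',(M.T@(np.array(sys.argv[1:4],float)-p)*1000).round(1))
E
python3 to.py .562 -.135 .231
```

```text
t 0.98 p [ 0.2626 -0.6215  0.2307] yaw_y -3.12 F [-0.6 -0.  -0.7] w 0.46 q6 -1.15
shift mm [5.021e+02 2.725e+02 1.000e-01]
```

Emit:
drive_tool([
  [[35, 19, 0], 0],
  [[35, 19, 0], 0],
  [[35, 19, 0], 0],
  [[35, 19, 0], 0],
  [[35, 19, 0], 0],
  [[35, 19, 0], 0],
  [[35, 19, 0], 0],
  [[35, 19, 0], 0],
])

```text
time: 1.65
tool_pos: [0.4311, -0.3491, 0.2312]
tcp_rot: [-2.289, -2.152, -0.0]
wrist_force: [-0.2, 0.0, 0.6]
width: 0.451
```

Emit:
drive_tool([
  [[35, 19, 0], 0],
  [[35, 19, 0], 0],
  [[35, 19, 0], 0],
  [[35, 19, 0], 0],
  [[35, 19, 0], 0],
  [[0, 0, 0], 0],
])

```text
time: 2.15
tool_pos: [0.5384, -0.1758, 0.2313]
tcp_rot: [-2.282, -2.158, -0.006]
wrist_force: [-0.3, -0.3, 0.4]
width: 0.446
```

```bash
python3 to.py .562 -.125 .012
```

```text
t 2.15 p [ 0.5384 -0.1758  0.2313] yaw_y -3.19 F [-0.3 -0.3  0.4] w 0.45 q6 -0.31
shift mm [ 51.3  20.4 219.5]
```

Emit:
drive_tool([
  [[17, 7, 30], 0],
  [[17, 7, 30], 0],
  [[17, 6, 30], 0],
  [[0, 0, 30], 0],
  [[0, 0, 30], 0],
  [[0, 0, 30], 0],
  [[0, 0, 0], 0],
])

```text
time: 2.73
tool_pos: [0.5525, -0.1305, 0.0445]
tcp_rot: [-2.279, -2.146, 0.01]
wrist_force: [-2.1, 0.7, -1.3]
width: 0.449
```

```bash
python3 - <<'E'
from m import *
im,i=snap('wrist','w1')
im,i=snap('side','s1'); tops(im,i,170,(298,148,350,188))
cv2.imwrite('pics/s1c.png',cv2.resize(im[100:250,230:470,::-1],(800,500)))
E
python3 to.py .562 -.12 .012
```

```text
[317. 164.] 515 ctr [567.8 -29.2] size [102.3  79.9] ang 88.7
t 2.83 p [ 0.5569 -0.1318  0.0502] yaw_y -3.41 F [-0.5 -0.4  0.2] w 0.45 q6 -0.22
shift mm [12.1  4.5 38.2]
```

View pics/s1c.png

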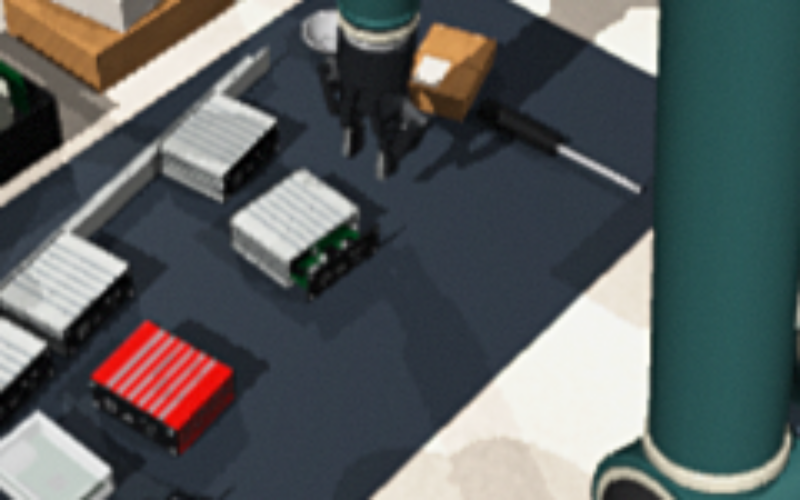

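View pics/w1.png

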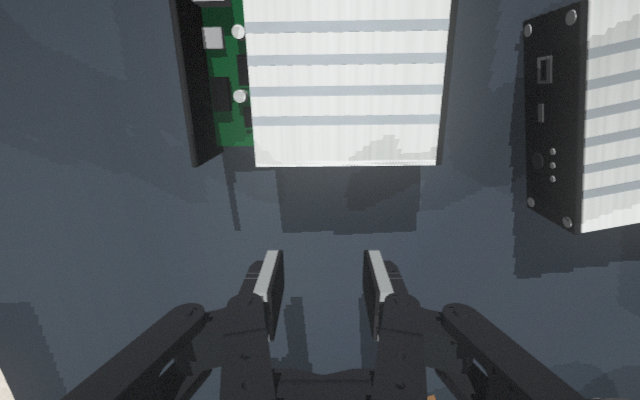

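The wrist view shows the case's near side edge at (255..437,165), square to the jaws. The panel stands out at u≈185, and finished_b's front is at u≈550.

```bash
python3 - <<'E'
from m import *
i=bot.camera_info('wrist')
for p in((255,166),(437,166)): print('case corner',ray(i,*p,.043).round(4))
for p in((176,0),(193,165)): print('panel top',ray(i,*p,.043).round(4))
for p in((525,25),(582,233)): print('b',ray(i,*p,.043).round(4))
E
```

```text
case corner [ 0.5278 -0.0816  0.043 ]
case corner [ 0.6118 -0.0865  0.043 ]
panel top [ 0.5049 -0.0127  0.043 ]
panel top [ 0.4993 -0.0794  0.043 ]
b [ 0.6445 -0.0301  0.043 ]
b [ 0.6848 -0.1246  0.043 ]
```

Emit:
drive_tool([
  [[4, 5, 12], 0],
  [[0, 0, 13], 0],
  [[0, 0, 13], 0],
  [[7, 0, 0], 0],
  [[7, 0, 0], 0],
  [[7, 0, 0], 0],
  [[0, 0, 0], 0],
])

```text
time: 3.42
tool_pos: [0.5652, -0.1058, 0.0137]
tcp_rot: [2.283, 2.158, 0.001]
wrist_force: [1.1, 0.2, -0.1]
width: 0.451
```

```bash
python3 - <<'E'
from m import *
im,i=snap('wrist','w2')
E
python3 to.py .575 -.019 .012
```

```text
t 3.47 p [ 0.5653 -0.1064  0.0139] yaw_y -3.21 F [-0.5 -0.7 -0.7] w 0.45 q6 -0.17
shift mm [87.8  4.8  1.9]
```

View pics/w2.png

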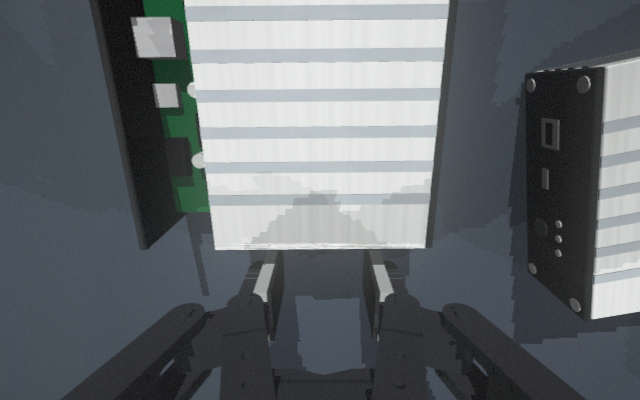

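Emit:
drive_tool([
  [[7, 0, 0], 0],
  [[7, 0, 0], 0],
  [[7, 1, 0], -1.3],
  [[7, 1, 0], -1.3],
  [[7, 1, 0], -1.3],
  [[7, 1, 0], -1.3],
  [[7, 1, 0], -1.3],
  [[7, 1, 0], -1.3],
])

```text
time: 4.13
tool_pos: [0.5724, -0.0509, 0.0138]
tcp_rot: [2.129, 2.309, 0.001]
wrist_force: [0.8, -4.5, 3.7]
width: 0.452
```

```bash
python3 - <<'E'
from m import *
im,i=snap('wrist','w3')
im,i=snap('side','s3'); tops(im,i,170,(280,148,350,200))
E
python3 to.py .575 -.019 .012
```

```text
[309. 172.] 501 ctr [566.1  16.1] size [ 79.  100.3] ang 6.0
t 4.23 p [ 0.5715 -0.0497  0.0132] yaw_y 4.61 F [-0.2 -0.4  0.1] w 0.45 q6 -0.21
shift mm [30.4  5.9  1.2]
```

View pics/w3.png

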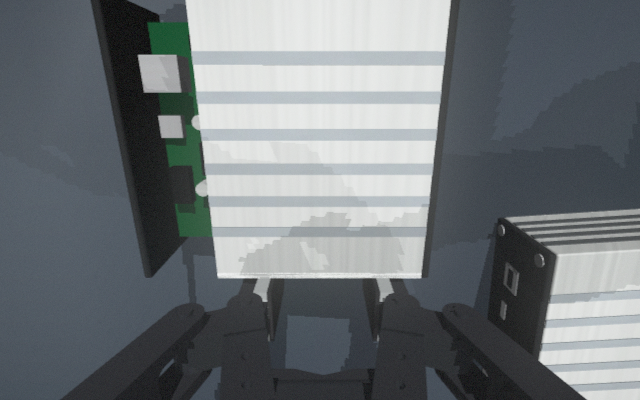

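Emit:
drive_tool([
  [[6, 0, 0], -1],
  [[6, 0, 0], -1],
  [[6, 0, 0], -1],
  [[6, 0, 0], -0.4],
  [[0, 0, 0], 0],
])

```text
time: 4.65
tool_pos: [0.5683, -0.0261, 0.0129]
tcp_rot: [-2.061, -2.369, 0.0]
wrist_force: [0.3, -0.6, -0.0]
width: 0.449
```

```bash
cat > st.py <<'E'
from m import *
import sys
k=sys.argv[1]
im,i=snap('side','s'+k); tops(im,i,170,(235,120,350,210))
im,i=snap('scene','c'+k); tops(im,i,150,(262,205,400,300))
cv2.imwrite(f'pics/c{k}c.png',cv2.resize(im[160:340,220:460,::-1],(800,600)))
snap('wrist','w'+k)
E
python3 st.py 4; python3 to.py
```

```text
[263. 134.] 398 ctr [816.7   7.3] size [ 48.6 250.8] ang 0.1
[293. 139.] 377 ctr [709.6 -70.8] size [ 78.3 120.5] ang 11.9
[305. 177.] 525 ctr [559.3  38. ] size [ 78.6 101.6] ang 8.3
[249. 183.] 560 ctr [673.5 181.8] size [ 82.8 107.7] ang 8.1
[316. 221.] 349 ctr [555.4  47.1] size [78.8 72.4] ang 7.2
[372. 227.] 617 ctr [671.9 181.7] size [80.2 99.9] ang 8.0
[366. 261.] 403 ctr [769.4  86.2] size [ 25.1 177.8] ang 8.1
[308. 270.] 790 ctr [706.2 -66.9] size [77.7 99.5] ang 8.5
[326. 289.] 266 ctr [789.7 -61.7] size [ 23.5 109.8] ang 8.3
t 4.8 p [ 0.5685 -0.0269  0.0129] yaw_y 7.92 F [ 0.   0.7 -0.4] w 0.45 q6 -0.23
```

View pics/w4.png

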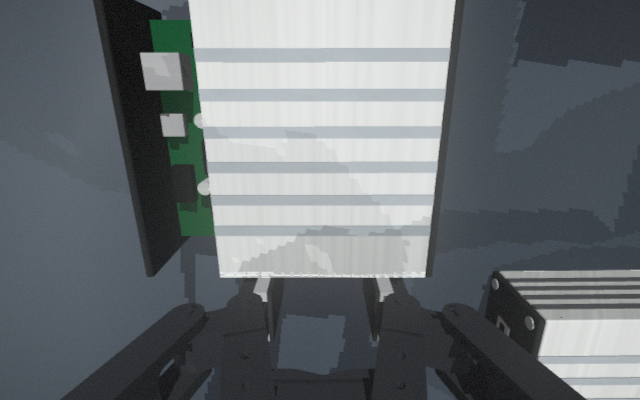

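Emit:
drive_tool([
  [[-15, 0, 0], 0],
  [[-15, 0, 0], 0],
  [[0, 0, -30], 0],
  [[0, 0, -30], 0],
  [[0, 0, -30], 0],
  [[0, -30, 0], 0],
  [[0, -30, 0], 0],
  [[0, -30, 0], 0],
])

```text
time: 5.47
tool_pos: [0.4837, -0.0697, 0.1041]
tcp_rot: [2.062, 2.369, 0.001]
wrist_force: [0.8, -0.7, 0.8]
width: 0.451
```

Emit:
drive_tool([
  [[0, -30, 0], 0],
  [[0, 0, 0], 7],
  [[0, 0, 0], 7],
  [[0, 0, 0], 7],
  [[0, 0, 0], 7],
  [[0, 0, 0], 7],
  [[0, 0, 0], 7],
  [[0, 0, 0], 7],
])

```text
time: 6.13
tool_pos: [0.454, -0.0736, 0.1032]
tcp_rot: [-2.863, -1.291, 0.0]
wrist_force: [0.2, -0.4, 0.1]
width: 0.449
```

Emit:
drive_tool([
  [[0, 0, 0], 7],
  [[0, 0, 0], 7],
  [[0, 0, 0], 7],
  [[0, 0, 0], 7],
  [[0, 0, 0], 7],
  [[0, 0, 0], 6],
  [[0, 0, 0], 0],
])

```text
time: 6.72
tool_pos: [0.454, -0.0736, 0.1031]
tcp_rot: [-3.134, -0.212, 0.001]
wrist_force: [0.3, 0.4, -0.2]
width: 0.45
```

```bash
python3 st.py 5; python3 to.py .448 .023 .012
```

```text
[262. 134.] 428 ctr [819.4   7.3] size [ 53.9 250.8] ang 0.1
[295. 139.] 459 ctr [709.8 -70.6] size [ 84.1 116.9] ang 8.6
[306. 176.] 549 ctr [558.6  37.9] size [ 78.9 102.4] ang 7.5
[249. 184.] 542 ctr [670.3 184.7] size [ 77.2 101. ] ang 7.5
[310. 223.] 593 ctr [555.2  33. ] size [82.9 99.9] ang 7.4
[372. 227.] 590 ctr [670.8 180.5] size [77.2 97.5] ang 8.5
[366. 261.] 395 ctr [768.6  87.1] size [ 24.4 175.8] ang 8.5
[308. 270.] 788 ctr [706.1 -66.9] size [77.5 99.5] ang 8.5
[326. 289.] 258 ctr [789.4 -61.8] size [ 23.1 109.8] ang 7.5
t 6.87 p [ 0.4542 -0.0736  0.1032] yaw_y -81.95 F [ 0.3 -0.5  1.3] w 0.45 q6 1.22
shift mm [  7.4 -96.5  91.2]
```

View pics/w5.png

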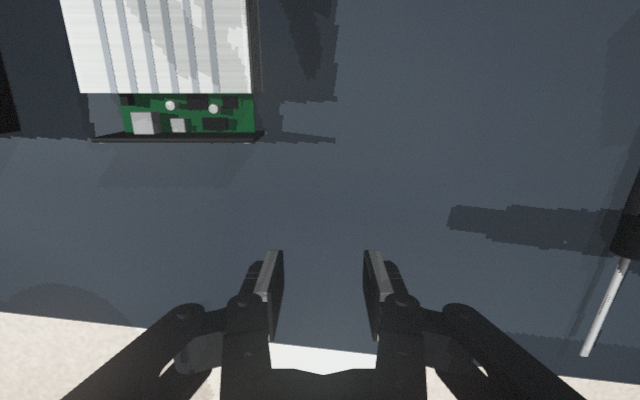

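Emit:
drive_tool([
  [[0, -31, 0], 0],
  [[0, -31, 0], 0],
  [[0, -32, 0], 0],
  [[-4, 0, 30], 0],
  [[0, 0, 30], 0],
  [[0, 0, 28], 0],
  [[0, 0, 0], 0],
], jaw=0.65)

```text
time: 7.45
tool_pos: [0.4322, 0.0193, 0.0106]
tcp_rot: [-3.133, -0.221, 0.016]
wrist_force: [-1.0, -0.1, 0.2]
width: 0.646
```

```bash
python3 st.py 6 | grep -E '^\[3(0|1)'; python3 to.py .689 .0585 .012; python3 - <<'E'
from h import *
E
```

```text
[306. 176.] 552 ctr [559.3  37.2] size [ 77.6 103.9] ang 7.7
[310. 224.] 577 ctr [557.4  32.7] size [78.3 99.5] ang 8.6
[308. 270.] 789 ctr [706.2 -66.9] size [77.7 99.5] ang 8.5
t 7.6 p [0.438  0.0188 0.016 ] yaw_y -82.05 F [-0.3  0.   0.5] w 0.65 q6 1.42
shift mm [254.1  -4.6   4. ]
```

View pics/w6.png

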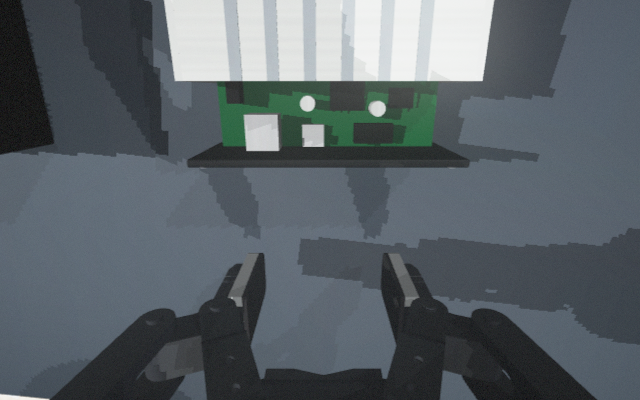

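Emit:
drive_tool([
  [[14, 1, 3], 0],
  [[12, 0, 0], 0],
  [[8, 0, 0], 0],
  [[8, 0, 0], 0],
  [[8, 0, 0], 0],
  [[8, 0, 0], 0],
  [[8, 0, 0], 0],
  [[8, 0, 0], 0],
])

```text
time: 8.27
tool_pos: [0.5109, 0.0282, 0.0121]
tcp_rot: [-3.134, -0.217, 0.002]
wrist_force: [-4.1, -1.1, 2.7]
width: 0.651
```

```bash
python3 st.py 7 ; python3 to.py .689 .0585 .012
```

```text
[263. 134.] 403 ctr [816.7   7.3] size [ 48.6 250.8] ang 0.1
[294. 140.] 412 ctr [708.6 -71.1] size [ 80.4 120.5] ang 11.9
[297. 173.] 413 ctr [582.7  40.8] size [ 75.7 102.6] ang 9.5
[249. 184.] 542 ctr [670.9 185.3] size [78.6 99.9] ang 8.1
[372. 226.] 594 ctr [670.6 181.9] size [77.2 98.5] ang 8.5
[316. 228.] 597 ctr [583.   37.3] size [ 76.8 100.1] ang 8.3
[366. 262.] 405 ctr [768.7  86.1] size [ 24.8 177.9] ang 8.7
[308. 270.] 791 ctr [706.  -66.9] size [77.7 99.5] ang 8.7
[326. 289.] 266 ctr [789.7 -61.7] size [ 23.5 109.8] ang 8.3
t 8.42 p [0.5126 0.0282 0.0125] yaw_y -82.09 F [ 0.9 -0.9  0.7] w 0.65 q6 1.44
shift mm [178.9  -5.7   0.9]
```

View pics/w7.png

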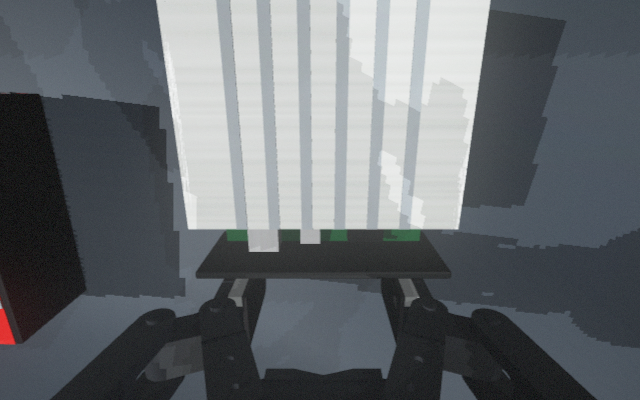

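Emit:
drive_tool([
  [[8, 0, 0], 0],
  [[8, 0, 0], 0],
  [[8, 0, 0], 0],
  [[8, 0, 0], 0],
  [[8, 0, 0], 0],
  [[8, 0, 0], 0],
  [[8, 0, 0], 0],
])

```text
time: 9.0
tool_pos: [0.5672, 0.0359, 0.0121]
tcp_rot: [-3.134, -0.217, 0.0]
wrist_force: [-2.1, -0.3, -1.4]
width: 0.651
```

```bash
python3 st.py 8 ; python3 to.py .689 .0585 .012
```

```text
[263. 134.] 407 ctr [816.7   7.3] size [ 48.6 250.8] ang 0.1
[283. 167.] 340 ctr [646.8  55.5] size [ 67.3 117.7] ang 29.9
[249. 184.] 550 ctr [671.5 185. ] size [ 79.7 100.8] ang 7.8
[372. 227.] 611 ctr [671.1 181.6] size [78.  99.2] ang 8.5
[327. 238.] 637 ctr [633.9  44.7] size [ 78.4 100.1] ang 8.3
[366. 262.] 406 ctr [768.7  86.1] size [ 24.8 177.9] ang 8.7
[308. 270.] 790 ctr [706.2 -66.9] size [77.7 99.5] ang 8.5
[326. 289.] 263 ctr [789.6 -61.8] size [ 23.2 109.8] ang 7.8
t 9.15 p [0.5684 0.0359 0.0129] yaw_y -82.09 F [-0.6  0.8 -0.2] w 0.65 q6 1.45
shift mm [122.6  -5.8   1.2]
```

View pics/w8.png

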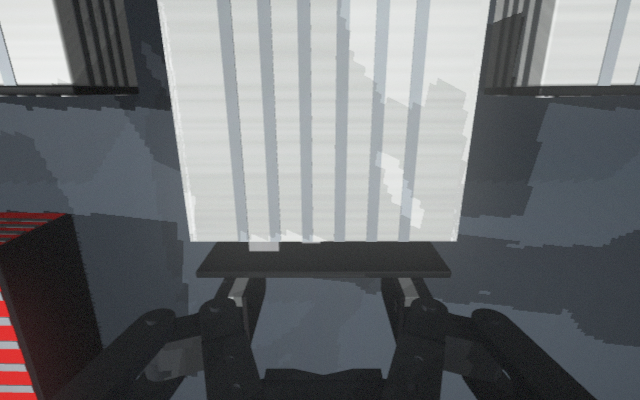

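View pics/c8c.png

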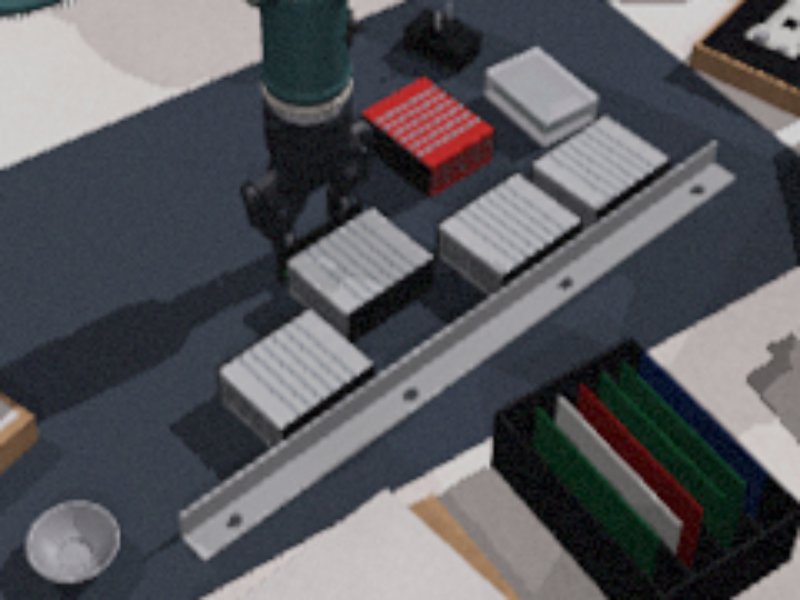

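Emit:
drive_tool([
  [[8, 0, 0], 0],
  [[8, 0, 0], 0],
  [[8, 0, 0], 0],
  [[8, 0, 0], 0],
  [[7, 0, 0], 0],
  [[5, 0, 0], 0],
])

```text
time: 9.65
tool_pos: [0.6111, 0.042, 0.0122]
tcp_rot: [3.134, 0.217, 0.001]
wrist_force: [-2.4, -0.2, 1.4]
width: 0.647
```

```bash
python3 st.py 9 ; python3 to.py .689 .0585 .012
```

```text
[260. 136.] 349 ctr [815.8  20.9] size [ 47.9 224.2] ang 1.3
[273. 162.] 278 ctr [688.4  68.3] size [ 62.9 116.5] ang 37.4
[249. 184.] 550 ctr [671.5 185.4] size [79.7 99.9] ang 8.0
[372. 227.] 615 ctr [671.9 181.4] size [79.6 99.8] ang 8.5
[336. 245.] 667 ctr [671.   49.3] size [ 78.1 100.2] ang 8.4
[366. 261.] 401 ctr [768.6  87.1] size [ 24.8 175.9] ang 8.7
[308. 270.] 791 ctr [706.  -66.9] size [77.7 99.5] ang 8.7
[326. 289.] 266 ctr [789.4 -61.9] size [ 23.3 109.8] ang 7.3
t 9.8 p [0.6114 0.0419 0.0126] yaw_y -82.09 F [0.4 0.  0.9] w 0.65 q6 1.46
shift mm [79.1 -5.7  0.8]
```

View pics/w9.png

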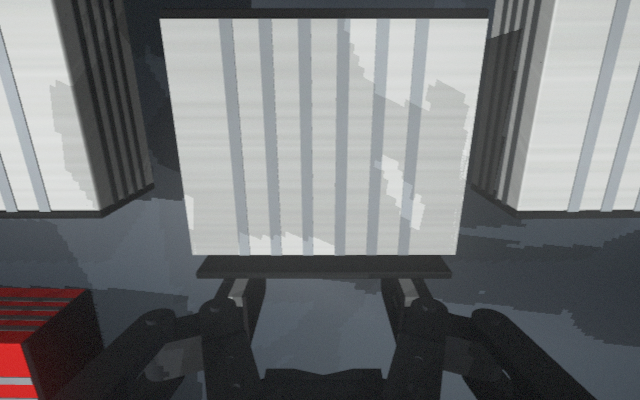

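View pics/c9c.png

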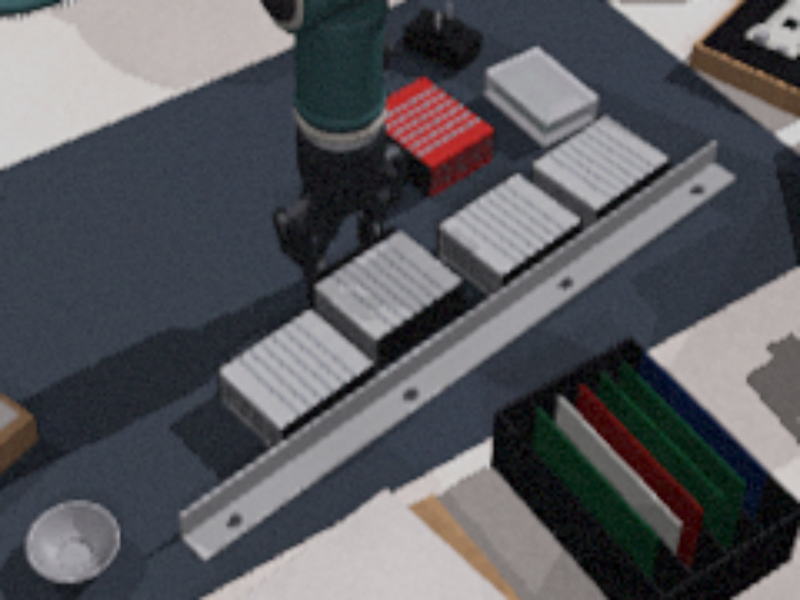

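Emit:
drive_tool([
  [[5, 0, 0], 0],
  [[4, 0, 0], 0],
  [[4, 0, 0], 0],
  [[3, 0, 0], 0],
  [[2, 0, 0], 0],
])

```text
time: 10.22
tool_pos: [0.6281, 0.0444, 0.0123]
tcp_rot: [-3.134, -0.217, 0.0]
wrist_force: [-3.5, -0.8, 1.6]
width: 0.65
```

Emit:
drive_tool([
  [[2, 0, 0], 0],
  [[2, 0, 0], 0],
])

```text
time: 10.38
tool_pos: [0.6317, 0.0448, 0.0123]
tcp_rot: [-3.134, -0.217, 0.001]
wrist_force: [-3.1, -0.7, 1.2]
width: 0.651
```

```bash
python3 st.py 10 ; python3 to.py .689 .0585 .012
```

```text
[256. 138.] 329 ctr [821.2  29.6] size [205.4  58.3] ang 89.1
[249. 184.] 557 ctr [673.5 181.8] size [ 82.8 107.7] ang 8.1
[372. 227.] 614 ctr [671.9 181.6] size [ 79.6 100.2] ang 8.5
[340. 248.] 676 ctr [689.1  52.1] size [77.4 99.8] ang 8.4
[366. 261.] 394 ctr [768.3  88.3] size [ 23.5 173.4] ang 8.1
[308. 270.] 789 ctr [706.  -66.9] size [77.7 99.5] ang 8.7
[326. 289.] 265 ctr [789.6 -61.8] size [ 23.1 109.8] ang 7.8
t 10.53 p [0.6323 0.0449 0.0123] yaw_y -82.09 F [-0.6 -1.  -0.5] w 0.65 q6 1.46
shift mm [58.  -5.7  0.3]
```

View pics/w10.png

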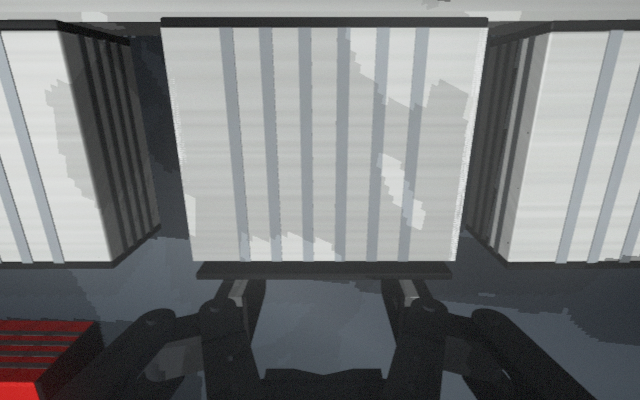

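Emit:
drive_tool([
  [[1.5, 0, 0], 0],
  [[1.5, 0, 0], 0],
])

```text
time: 10.7
tool_pos: [0.6343, 0.0452, 0.0123]
tcp_rot: [3.134, 0.217, -0.002]
wrist_force: [-4.3, -0.5, 2.2]
width: 0.655
```

Emit:
drive_tool([
  [[1, 0, 0], 0],
  [[1, 0, 0], 0],
])

```text
time: 10.87
tool_pos: [0.6365, 0.0455, 0.0123]
tcp_rot: [3.134, 0.217, -0.001]
wrist_force: [-3.5, -0.5, 1.6]
width: 0.648
```

Emit:
drive_tool([
  [[1, 0, 0], 0],
  [[1, 0, 0], 0],
])

```text
time: 11.03
tool_pos: [0.6386, 0.0458, 0.0123]
tcp_rot: [3.134, 0.217, -0.001]
wrist_force: [-3.2, -0.7, 2.5]
width: 0.65
```

```bash
python3 st.py 11 |grep 3[34].; python3 to.py .689 .0585 .012
```

```text
[341. 249.] 679 ctr [690.3  51.5] size [ 77.3 100. ] ang 8.9
t 11.18 p [0.6387 0.0458 0.0123] yaw_y -82.09 F [-4.  -1.2  2.6] w 0.65 q6 1.47
shift mm [51.6 -5.6  0.3]
```

View pics/w11.png

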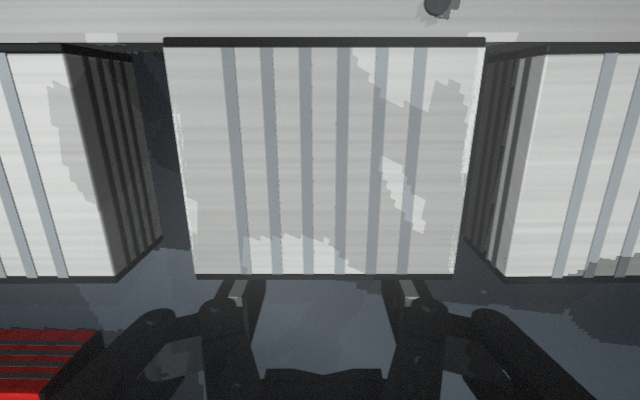

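Emit:
drive_tool([
  [[1, 0, 0], 0],
  [[0.5, 0, 0], 0],
])

```text
time: 11.35
tool_pos: [0.6386, 0.0458, 0.0122]
tcp_rot: [3.134, 0.217, -0.006]
wrist_force: [-9.2, -1.5, 7.0]
width: 0.65
```

Emit:
drive_tool([
  [[1, 0, 0], 0],
  [[0, 0, 0], 0],
])

```text
time: 11.52
tool_pos: [0.6386, 0.0458, 0.0122]
tcp_rot: [3.134, 0.217, -0.009]
wrist_force: [-10.7, -2.1, 7.9]
width: 0.65
```

Emit:
drive_tool([
  [[1.5, 0, 0], 0],
  [[1.5, 0, 0], 0],
  [[0, 0, 0], 0],
])

```text
time: 11.77
tool_pos: [0.6386, 0.0458, 0.0117]
tcp_rot: [3.134, 0.217, -0.019]
wrist_force: [-19.3, -2.9, 14.2]
width: 0.652
```

Emit:
drive_tool([
  [[-6, 0, 0], 0],
  [[-10, 0, 0], 0],
  [[-15, 0, 0], 0],
  [[-15, 0, 0], 0],
  [[-15, 0, -20], 0],
  [[0, 0, -40], 0],
  [[0, 0, -40], 0],
  [[0, 0, 0], 0],
])

```text
time: 12.43
tool_pos: [0.5907, 0.0384, 0.1217]
tcp_rot: [3.133, 0.216, 0.028]
wrist_force: [2.3, 0.1, 1.5]
width: 0.648
```

```bash
python3 st.py 12; python3 to.py
```

```text
[261. 135.] 425 ctr [821.4  12.3] size [ 57.8 241. ] ang 0.3
[273. 160.] 476 ctr [692.2  56.3] size [ 79.9 101.1] ang 6.4
[249. 184.] 546 ctr [671.3 184.8] size [ 79.  100.7] ang 6.3
[372. 227.] 613 ctr [671.8 181.9] size [79.6 99.6] ang 8.5
[340. 249.] 697 ctr [690.7  52.4] size [78.5 99.7] ang 8.3
[366. 261.] 392 ctr [768.4  88.3] size [ 23.4 173.4] ang 7.9
[308. 270.] 792 ctr [706.  -66.9] size [77.7 99.5] ang 8.7
[326. 289.] 268 ctr [789.5 -61.8] size [ 23.4 109.8] ang 7.5
t 12.58 p [0.585  0.0383 0.1136] yaw_y -82.1 F [-2.   0.4 -1.4] w 0.65 q6 1.46
```

View pics/w12.png

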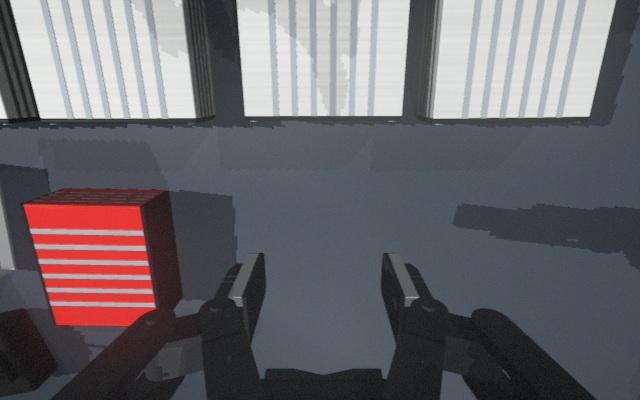

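View pics/c12c.png

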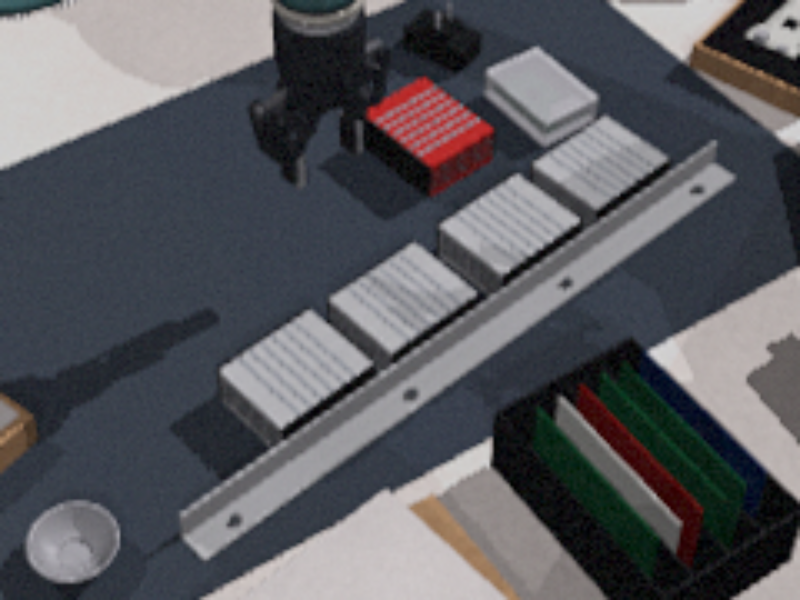

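```bash
python3 -c "
from workcell import bot
print(bot.finish_job())"
```

```text
the job is handed in; nothing more can be done
None
```

I pushed the half-open case sideways along the bench in line with the gap, squared it, then pushed on its front panel until its back met the rail and the tray closed. I handed the job in at about 12.6 s; it gave no verdict.

Last checks:
- **Contact with the rail:** the tool stopped dead (no movement while the push force rose to about 19 N), so the tray should be home and the back on the rail.
- **Angle:** the scene camera measured the case at 8.3°, against 8.5–8.7° for finished_a and finished_b. The side camera gave about 6.4° for the case and 6.3° for finished_a. So it is square to the row within the noise.
- **Position in the gap:** it is about 131 mm from finished_a and 120 mm from finished_b, so it sits about 5 mm off-centre towards finished_b.
- **Front panels:** in the last wrist picture they are in line.
- **Neighbours:** finished_a and finished_b measured within about 1 mm of their start positions in the scene camera. Finished_c and the bystanders look undisturbed in the last pictures but were not re-measured.
- **Disagreement:** the scene and side cameras differed by about 4 mm on the case's y position, which is well within tolerance.
- **Robot:** the arm was backed off and raised clear of everything.

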